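# Press the rod socket into a stand base and keep the press on

## Robot

A 6-joint arm with a two-finger parallel gripper is mounted at the origin on the work surface; the furniture and walls round the work are solid. World frame = base frame: x ahead of the robot, y to its left, z up, the work surface at z = 0. Lengths are in mm, angles in degrees, forces in N, time in s.
With the tool pointing down it reaches from about 300 to 850 mm from the base axis. Payload 4.2 kg.
Tool frame: the origin (TCP) lies between the finger pads; the fingertips stand 14 mm ahead of it and the grasp point (between the pads) lies 5 mm behind it; z points along the fingers, y is the line along which they close (so a half turn about z gives the same grasp; the last joint's range is limited). The gripper opens to 91 mm and grips with 3 to 60 N. Pads are 32 mm wide; open, the fingers measure 118 mm over their backs; the gripper's body (76 mm by 178 mm) begins 60 mm behind the grasp point.
Start: joints at [-70.417, 18.312, 89.639, -0, 72.044, -1.146], TCP at [203.53, -537.789, 227.976] pointing down, gripper open.
Joint ranges: [-177.97, 177.97], [-48.28, 115.42], [12.27, 149.76], [-77.06, 257.06], [2.81, 150.46], [-146.56, 146.56]. Speed limits (degrees/s): [147.25, 147.25, 180, 180, 180, 180].

## Interface

Orientations are given as [roll, pitch, yaw] about the fixed x, y, z axes, in that order (R = Rz(yaw) Ry(pitch) Rx(roll)).
In Python, from workcell import * gives the robot as it stands. The module is installed in compiled form; this text tells all that it offers.
- The arm moves only by the tool send_rows, never from a script. Its argument "deltas" is a list of rows, each a list of 2 entries, a list of its own where there are three numbers: the shift along the tool's x, y, z normalised to -1 to 1, where 1 is 0.5 m, then the turn, a rotation vector about the tool's x, y, z normalised to -1 to 1, where 1 is 0.5 rad. A call has 1 to 10 rows; each row shifts and turns the commanded pose from where the row before left it, along the tool's axes as they then stand; what a row does not reach is not made up. A row lasts 1/10 s, in which the tool goes at most 50 mm and 8.59 degrees, less where a joint would pass 70% of its speed; a pose out of reach is approached as far as the arm can. A call with a number of a shift or a turn outside -1 to 1 is refused whole. A call with a gripper value outside its range is refused whole. "grip" is the closure, from 0 (fully open) to 1 (shut), set as the call begins (left out, the last holds). The fingers move at their own pace and stop on an object; "grip_force" is the grip in N (left out, the last holds). Time passes only in rows, so rows that do not move let the fingers close. It gives the time, the measured TCP pose, the force, the opening and the grip force at its end, in the units of the state.
- state(): the state, without advancing time (a new reading comes with each control period).
- grab_frame(name): name is "scene" or "top" or "wrist"; returns the picture (400x640x3 uint8, red, green, blue); there is no depth.
- calibration(name): a dict with "mtx" (3x3 intrinsics, pixels), "D" ([k1, k2, p1, p2, k3] as OpenCV has them; the pictures are not rectified), "R" (3x3) and "t" (3): a world point X has camera coordinates R X + t. Camera axes: x right, y down, z forward; pixel columns grow to the right and rows downward; lengths in mm; the calibration is good to about 2 mm. A picture is of the moment at which its call begins: read the wrist's pose just before it. calibration takes no time and is no camera call; for the wrist camera it gives the pose at the moment of the call.
- job_done(): hands the job in; it is judged then, once.
Trained networks look in the newest picture that a camera, given by its name, has taken for a name from the list of things; names that differ only in an ending like _2 or _b are one class to them, and where a whole thing is asked for, a point or a joint stands for the part that bears it (a point fixed in the world has none). Each returns a list of dicts, best first, with "p" (0 to 1); they miss things now and then, are a little off and sometimes report something else, mostly with a low value. They report only what shows in the picture. A call takes as long as a camera call. They do not tell look-alikes from the thing itself.
- trace(camera, label): "pixels" (400x640 bool, what is visible of it) and "bbox" ([left, top, width, height] in pixels, round what is visible of it).
The state is a dict: "time_s": time; "qpos": joint angles; "qvel": joint speeds; "effort": joint torques, N m; "ee_pos": TCP position; "ee_rot": TCP orientation; "force": force on the tool from outside, world axes, zero at the start; "torque": the same for the moment, N m; "gripper_width": finger opening in mm; "gripper_force": force on a finger pad.
Only numpy, scipy, OpenCV 4.12 (cv2) and the standard library are available. Lean on these libraries where they do the work, as an engineer would, in place of code of your own. Each camera call takes 0.05 s, during which the arm holds its last target. There are 200 camera calls.

## Task

The brass rod socket has just been glued into the wooden stand base: set the base upright in the nest of the press's drawn-out loading slide, let go of it, and push the slide fully home under the press. Then swing the lever down by its ball, which presses the socket fully home into the base, until the sprung foot has sunk half of its travel into the ram (8 mm of its 16 mm), and keep it there: the lever springs back if let go, so finish while still holding the lever down. Leave the glue pot, the small bottle and the clay figure alone.

Things in the scene. Friction and masses are not known exactly. Their poses are not given: they have to be found in the camera images.
- press: grey hand lever bench press, fixed; bed plate 300 x 124 mm. Origin on the table right under the pressing foot. Own -x points to its front, where the loading slide comes out; +x to the column at the back; z up. The head overhangs the bed at 120 to 230 mm height, own x -37 to +98 mm, own y -40 to +40 mm. The lever swings in a plane 105 mm to its -y side.
- plinth: loose square wooden stand base, 56 x 56 mm in plan, 24 mm high (edges of the top 6 mm set in by 1.5 mm), 0.1 to 0.2 kg; origin at the centre of its underside, z up. A brass socket 18 mm in diameter stands in the middle of its top.
- socket (a joint): how far the brass socket has been pressed into the base, m: 0 = stands 6 mm proud of the wood, 0.006 = fully home, flush with the wood; starts at 0 to 0.0015. It resists with about 9 N and stays where it is pressed to.
- nest (a point): centre of the floor of the square nest in the loading slide: a pocket 60 x 60 mm, 6 mm deep, sides parallel to the press's x and y axes, with a small lead-in chamfer. The base sits in it upright, any of its four ways round, 18 mm of it above the slide's top (86 x 86 mm). The guide rails beside the slide are lower than its top.
- slide_knob (a point): middle of the upright black knob of the loading slide, 22 mm in diameter at the top and 39 mm tall, top 19.5 mm over this point; it stands 110 mm in front (press -x) of the nest centre on a thin rod, and moves with the slide. Can be pinched from above or pushed.
- slide (a joint): travel of the loading slide towards the press's +x, m: 0 = fully out, 0.13 = home against its stop, nest centre right under the foot; starts at 0 to 0.025, friction 2.5 N
- lever_ball (a point): centre of the black ball, 32 mm in diameter, at the end of the lever: 170 mm from the lever's axis. The axis is parallel to the press's y and passes through the press's own point x = +24 mm, y = -105 mm, z = 175 mm. At rest the ball stands in front of and above it (55 degrees above level).
- lever (a joint): lever angle, rad: 0 = up at rest, grows as the ball swings forward (press -x) and down, at most 1.24. Each rad lowers the ram by 30 mm. A return spring lifts it: about 2 N upward at the ball to start, about 9 N in all when the foot is half sunk.
- foot (a joint): how far the sprung round foot (32 mm in diameter) has sunk into the ram, m: 0 = free, 0.016 = spring solid; about 3 N per mm. When free, 16 mm of bare stem shows between foot and ram. With the base in place the foot meets the socket after 13 to 16 mm of ram travel and is half sunk at a lever angle of about 0.91 to 0.94.
- glue_pot: white glue pot with an orange cap, 118 mm high, 62 mm wide; a bystander; origin under its centre
- gloss_bottle: small white capped bottle, 31 mm in diameter, 66 mm high; a bystander; origin under its centre
- figure_b: grey clay figure, 107 mm high, 66 mm wide; a bystander; origin under its centre
Mind the look-alikes: they are no part of the job. Of the things like the plinth, leave any that is black; of the rest the smaller one is meant.

How it is judged:
By the outcome, as a careful person would: the job done as asked, in the order asked, and still so for the second after the job is handed in, while the arm keeps its last pose, push and grip.
It also fails if it takes over 51 s, if anything falls off the work surface, if the arm or the gripper's body presses on something with over 40 N, if the wrist force passes 120 N, or if a joint passes its speed limit or range.

## Working session

There is one attempt and no reset: what is moved stays moved. The work goes in short steps, Python scripts to look and compute and a tool call to move; the robot and the scene stay as the last step left them, time stands still between calls to the robot, and variables do not carry over. Pictures are saved under pics/ and viewed, at most 10 in all, crops included, and the job is handed in when it is done.

Besides the shell and the picture viewer there is one more tool, called after "Emit:" as name(argument=value, ...) on one line, values as JSON. send_rows: Moves the arm, as the interface text tells. Scaled input: -1 to 1 covers 0.5 m each way for a shift and 0.5 rad each way for a turn. Its arguments: {"type":"object","properties":{"deltas":{"type":"array","items":{"type":"array"}},"grip":{"type":"number"},"grip_force":{"type":"number"}},"required":["deltas"]}

```bash
mkdir -p pics
cat > h.py <<'E'
from workcell import *
import numpy as np, cv2
from scipy.spatial.transform import Rotation as Ro
def ray(cam,uv,c=None):
    c=c or calibration(cam); R=np.array(c["R"]);t=np.array(c["t"]).ravel()
    p=cv2.undistortPoints(np.array(uv,float).reshape(-1,1,2),np.array(c["mtx"]),np.array(c["D"])).reshape(-1,2)
    d=np.c_[p,np.ones(len(p))]@R
    return -R.T@t,d
def onz(cam,uv,z):
    o,d=ray(cam,uv); return o+d*((z-o[2])/d[:,2])[:,None]
def proj(cam,X):
    c=calibration(cam); return cv2.projectPoints(np.array(X,float).reshape(-1,1,3),cv2.Rodrigues(np.array(c["R"]))[0],np.array(c["t"],float),np.array(c["mtx"]),np.array(c["D"]))[0].reshape(-1,2)
def save(im,n): cv2.imwrite("pics/"+n,im[:,:,::-1])
E
python3 - <<'E'
from h import *
for c in("scene","top"):
    im=grab_frame(c); save(im,c+"0.png")
    k=calibration(c); print(c,-np.array(k["R"]).T@np.array(k["t"]).ravel())
    for n in("press","plinth","slide_knob","lever_ball","glue_pot","gloss_bottle","figure_b"):
        for r in trace(c,n):
            ys,xs=np.nonzero(r["pixels"]); print(n,round(r["p"],2),r["bbox"],xs.mean().round(1),ys.mean().round(1),len(xs))
print(state())
E
```

```text
scene [-660.57733403  662.71804462  852.54634802]
press 0.55 [260.1, 164.0, 104.7, 97.7] 325.6 218.1 4370
plinth 0.86 [207.4, 292.6, 21.1, 24.4] 217.4 304.2 463
plinth 0.81 [176.6, 269.3, 30.4, 21.8] 189.3 279.3 624
plinth 0.67 [222.6, 268.1, 24.8, 15.3] 236.6 277.1 280
slide_knob 0.91 [260.4, 233.2, 53.2, 14.7] 286.5 241.3 587
lever_ball 0.74 [316.8, 165.3, 44.6, 54.6] 339.4 191.5 410
glue_pot 0.87 [216.5, 217.2, 22.8, 39.9] 227.4 237.4 695
glue_pot 0.39 [259.0, 232.2, 51.0, 15.0] 287.1 241.0 452
gloss_bottle 0.54 [287.8, 279.8, 7.1, 27.3] 289.1 293.4 234
top [ 186.95147223   16.22906826 1753.77553623]
press 0.92 [283.8, 167.9, 103.4, 50.7] 341.1 191.2 3441
plinth 0.85 [204.9, 176.9, 22.7, 27.2] 217.2 190.8 428
plinth 0.67 [241.5, 200.4, 17.6, 15.1] 249.2 206.5 252
plinth 0.56 [216.0, 220.4, 16.7, 18.8] 221.3 230.4 226
slide_knob 0.94 [284.2, 174.7, 45.2, 26.0] 313.4 186.7 595
slide_knob 0.32 [250.2, 149.5, 18.9, 28.8] 260.2 162.4 370
lever_ball 0.71 [325.1, 193.0, 34.1, 27.7] 344.2 208.2 384
glue_pot 0.78 [252.2, 148.0, 19.1, 31.0] 260.1 162.6 341
glue_pot 0.19 [403.3, 222.9, 21.2, 19.1] 412.4 233.0 245
gloss_bottle 0.52 [266.4, 248.6, 7.7, 8.2] 269.1 253.5 49
gloss_bottle 0.38 [281.5, 174.5, 47.0, 25.9] 311.5 186.7 634
{'time_s': 0.8, 'qpos': array([-7.04152726e+01,  1.83082148e+01,  8.96395513e+01,  1.05694395e-03,
        7.20446453e+01, -1.14514136e+00]), 'qvel': array([0.03392401, 0.09888016, 0.03989181, 0.04918462, 0.00570439,
       0.03848801]), 'effort': array([-4.99125144e-04, -4.12307274e+01, -2.32221347e+01,  7.31049408e-02,
        3.76696524e-02,  1.21653181e-05]), 'ee_pos': array([ 203.54218376, -537.77070292,  228.00915897]), 'ee_rot': array([ 1.79992393e+02, -8.53651559e-04,  2.07295431e+01]), 'force': array([-0.87742962,  0.04526643, -0.57426014]), 'torque': array([-0.03141648,  0.00012402, -0.06259168]), 'gripper_force': 0.0, 'gripper_width': 90.77735644522018}
```

View pics/top0.png

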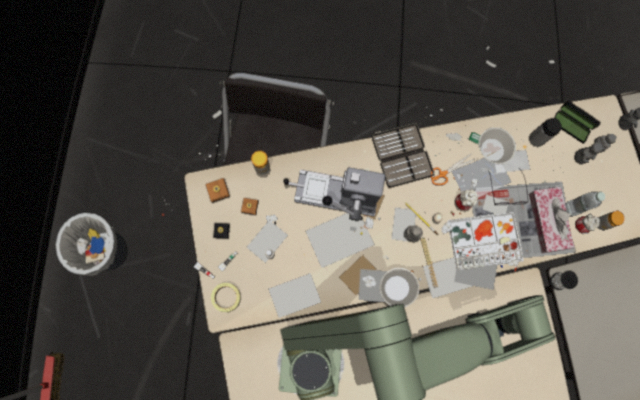

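View pics/scene0.png

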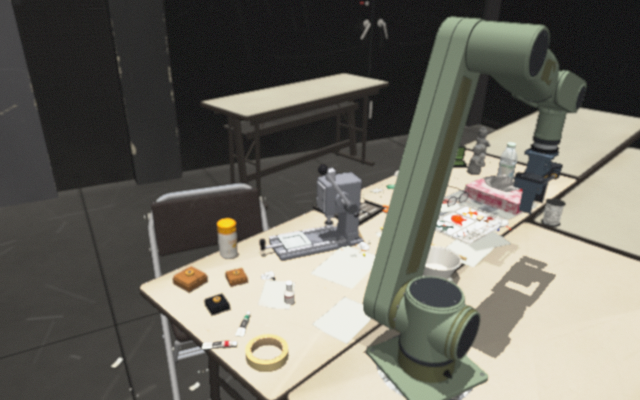

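Run:
```python
from h import *
for n,uv,z in (("plinth",(249.5,205.5),24),("big",(217,190),24),("black",(221.3,230.4),24),("nest",(314,187),20),("knob",(287,182),40),("ball",(327,200),314),("ball",(327,200),250),("pot",(260,158),118),("bot",(269,253.5),66),("fig",(413,233),100),("headcorner",(344,168),230),("hc2",(383,174),230),("presscornerR",(380,214),10)):
    print(n,onz("top",[uv],z)[0].round(0))
k=calibration("wrist"); s=state()
print(np.array(k["mtx"]).round(1),k["D"]); R=np.array(k["R"]); print("campos",-R.T@np.array(k["t"]).ravel(), R.round(3), s["ee_pos"])
im=grab_frame("top")[140:270,190:440]; save(cv2.resize(im,None,fx=3.2,fy=3.2,interpolation=cv2.INTER_CUBIC),"top1.png")
```

```text
plinth [534. 272.  24.]
big [580. 399.  24.]
black [433. 363.  24.]
nest [627.  46.  20.]
knob [631. 145.  40.]
ball [516.  -2. 314.]
ball [530.  -3. 250.]
pot [688. 243. 118.]
bot [363. 178.  66.]
fig [ 477. -311.  100.]
headcorner [646. -48. 230.]
hc2 [ 639. -177.  230.]
presscornerR [ 552. -203.   10.]
[[284.1   0.  323.1]
 [  0.  284.1 198.1]
 [  0.    0.    1. ]] [-0.03343518  0.          0.          0.          0.        ]
campos [ 279.80532042 -509.30659574  385.62922177] [[ 0.353 -0.935  0.   ]
 [-0.897 -0.339  0.285]
 [-0.266 -0.101 -0.959]] [ 203.54218376 -537.77070292  228.00915897]
```

View pics/top1.png

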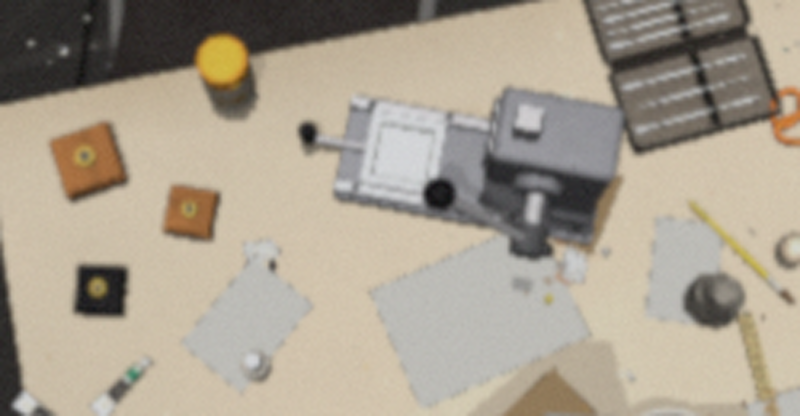

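```bash
cat >> h.py <<'E'
def Rw(yaw): return Ro.from_euler("xyz",[180,0,yaw],degrees=True)
def plan(targets,nd=3):
    "targets: list of (pos,yaw,nrows)"
    s=state(); p=np.array(s["ee_pos"]); r=Ro.from_euler("xyz",s["ee_rot"],degrees=True); rows=[]
    for pos,yaw,n in targets:
        T=Rw(yaw); p0=p.copy(); r0=r; rv=(r0.inv()*T).as_rotvec()
        for k in range(1,n+1):
            w=p0+(np.array(pos)-p0)*k/n
            d=np.round(r.inv().apply(w-p)/500,nd); t=np.round(rv/n/0.5,nd)
            p=p+r.apply(d*500); r=r*Ro.from_rotvec(t*0.5); rows.append([d.tolist(),t.tolist()])
    for i in range(0,len(rows),10): print(str(rows[i:i+10]).replace(" ",""))
    print("end",p.round(1),r.as_euler("xyz",degrees=True).round(2))
E
python3 -c "
from h import *
plan([([203,-538,390],20.7,4),([570,130,400],90,16)])"
```

```text
[[[-0.0,0.0,-0.081],[0.0,-0.0,0.0]],[[-0.001,0.0,-0.081],[0.0,-0.0,0.0]],[[0.0,0.0,-0.081],[0.0,-0.0,0.0]],[[-0.0,0.0,-0.081],[0.0,-0.0,0.0]],[[0.072,-0.062,-0.001],[0.0,0.0,-0.151]],[[0.077,-0.056,-0.002],[0.0,0.0,-0.151]],[[0.081,-0.05,-0.001],[0.0,0.0,-0.151]],[[0.085,-0.044,-0.001],[0.0,0.0,-0.151]],[[0.087,-0.038,-0.001],[0.0,0.0,-0.151]],[[0.091,-0.031,-0.002],[0.0,0.0,-0.151]]]
[[[0.092,-0.023,-0.001],[0.0,0.0,-0.151]],[[0.093,-0.017,-0.001],[0.0,0.0,-0.151]],[[0.095,-0.01,-0.001],[0.0,0.0,-0.151]],[[0.096,-0.003,-0.002],[0.0,0.0,-0.151]],[[0.095,0.005,-0.001],[0.0,0.0,-0.151]],[[0.094,0.012,-0.001],[0.0,0.0,-0.151]],[[0.094,0.019,-0.001],[0.0,0.0,-0.151]],[[0.091,0.025,-0.002],[0.0,0.0,-0.151]],[[0.09,0.033,-0.001],[0.0,0.0,-0.151]],[[0.087,0.039,-0.001],[0.0,0.0,-0.151]]]
end [569.8 130.2 399.9] [1.800e+02 1.000e-02 8.994e+01]
```

Emit:
send_rows(deltas=[[[0,0,-0.081],[0,0,0]],[[0,0,-0.081],[0,0,0]],[[0,0,-0.081],[0,0,0]],[[0,0,-0.081],[0,0,0]],[[0.072,-0.062,-0.001],[0,0,-0.151]],[[0.077,-0.056,-0.002],[0,0,-0.151]],[[0.081,-0.05,-0.001],[0,0,-0.151]],[[0.085,-0.044,-0.001],[0,0,-0.151]],[[0.087,-0.038,-0.001],[0,0,-0.151]],[[0.091,-0.031,-0.002],[0,0,-0.151]]])

```text
time_s: 1.85
ee_pos: [341.5, -285.2, 394.1]
ee_rot: [180.0, -0.0, 46.8]
force: [1.3, 0.4, 0.4]
gripper_width: 91.4
gripper_force: 0.0
```

Emit:
send_rows(deltas=[[[0.092,-0.023,-0.001],[0,0,-0.151]],[[0.093,-0.017,-0.001],[0,0,-0.151]],[[0.095,-0.01,-0.001],[0,0,-0.151]],[[0.096,-0.003,-0.002],[0,0,-0.151]],[[0.095,0.005,-0.001],[0,0,-0.151]],[[0.094,0.012,-0.001],[0,0,-0.151]],[[0.094,0.019,-0.001],[0,0,-0.151]],[[0.091,0.025,-0.002],[0,0,-0.151]],[[0.09,0.033,-0.001],[0,0,-0.151]],[[0.087,0.039,-0.001],[0,0,-0.151]]])

```text
time_s: 2.85
ee_pos: [570.9, 132.4, 400.1]
ee_rot: [180.0, 0.0, 90.1]
force: [0.0, -0.2, -0.4]
gripper_width: 91.3
gripper_force: 0.0
```

Run:
```python
from h import *
im=grab_frame("wrist"); save(im,"w1.png")
s=state();print(s["time_s"],s["ee_pos"],s["ee_rot"],s["qpos"])
for n in("press","plinth","slide_knob","lever_ball"):
    for r in trace("wrist",n):
        ys,xs=np.nonzero(r["pixels"]); print(n,round(r["p"],2),r["bbox"],xs.mean().round(1),ys.mean().round(1),len(xs))
        if n=="plinth": print(cv2.minAreaRect(np.c_[xs,ys].astype(np.float32)))
```

```text
2.9 [573.84191348 138.81311572 398.04763876] [179.94783286  -0.33786882  90.55514947] [12.30811456 16.89785324 67.83934474  0.32145301 95.14282522 11.78226883]
press 0.93 [251.4, 144.0, 132.5, 197.7] 337.8 247.9 8976
plinth 0.86 [287.1, 60.2, 32.4, 32.9] 303.5 76.7 1035
((303.17926025390625, 76.81195068359375), (32.12867736816406, 33.126461029052734), 3.814074993133545)
plinth 0.77 [308.9, 0.1, 49.5, 30.0] 331.9 10.8 1009
((333.0, 14.5), (29.0, 50.0), 90.0)
plinth 0.65 [222.3, 1.7, 42.1, 37.9] 244.4 20.2 1354
((243.96156311035156, 20.192310333251953), (40.2401237487793, 35.00795364379883), 87.27368927001953)
slide_knob 0.82 [325.4, 142.8, 49.2, 84.5] 351.3 199.3 2302
slide_knob 0.34 [253.6, 141.8, 129.7, 200.0] 337.9 247.7 9020
lever_ball 0.6 [251.4, 302.7, 61.4, 37.2] 279.6 320.6 1270
```

View pics/w1.png

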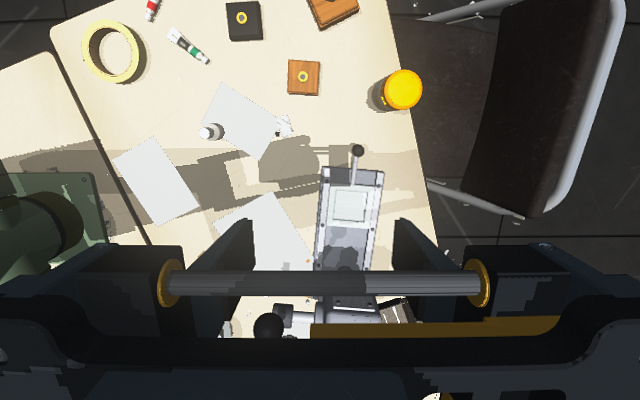

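Run:
```python
from h import *
c=calibration("wrist");im=grab_frame("wrist"); s=state();print(s["time_s"],s["ee_pos"],s["ee_rot"],s["qpos"])
np.save("w2.npy",im); 
for n in("plinth","slide_knob"):
    r=trace("wrist",n)[0]; ys,xs=np.nonzero(r["pixels"]); print(n,r["bbox"]); 
    if n=="plinth":
        P=onz("wrist",np.c_[xs,ys],24)[:,:2].astype(np.float32); print(cv2.minAreaRect(P),P.mean(0))
a=cv2.resize(im[140:310,250:430],None,fx=3.3,fy=3.3,interpolation=cv2.INTER_CUBIC)
b=cv2.resize(im[55:100,280:325],None,fx=4,fy=4,interpolation=cv2.INTER_CUBIC)
a[:b.shape[0],:b.shape[1]]=b
save(a,"w2c.png")
```

```text
3.15 [569.88283132 129.60786595 400.14301303] [-1.79999019e+02  3.28259474e-02  8.98798312e+01] [ 1.17028661e+01  1.63740986e+01  6.82873146e+01 -3.20681188e-02
  9.53462716e+01  1.18200494e+01]
plinth [286.3, 59.4, 36.5, 36.8]
((537.59130859375, 273.4443359375), (58.03824234008789, 59.040042877197266), 87.41885375976562) [537.60876 274.6106 ]
slide_knob [328.8, 139.7, 47.3, 89.6]
```

View pics/w2c.png

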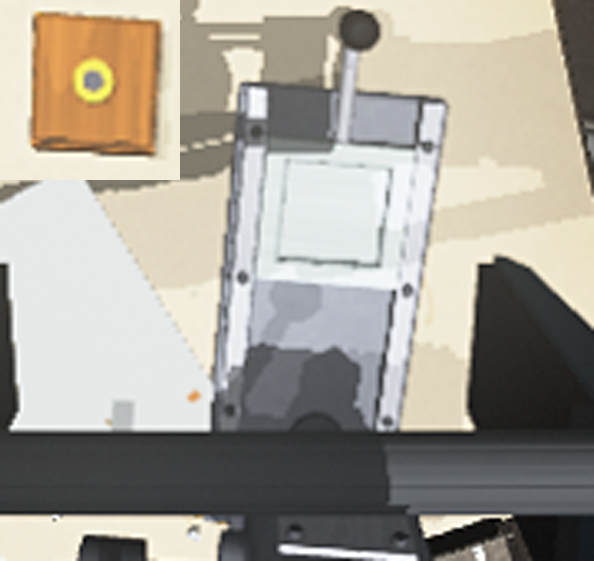

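Run:
```python
from h import *
f=lambda L:np.array(L)/3.3+[250,140]-0.35
g=lambda L:np.array(L)/4+[280,55]-0.375
print("socket",onz("wrist",g([[93,81]]),29.5).round(1))
e=onz("wrist",g([[35,14],[160,20]]),24); d=e[1]-e[0]; print("top edge ang",np.degrees(np.arctan2(d[1],d[0])),np.hypot(*d[:2]))
e=onz("wrist",g([[35,14],[33,148]]),24); d=e[1]-e[0]; print("side",np.degrees(np.arctan2(d[1],d[0])),np.hypot(*d[:2]))
N=f([[283,160],[392,167],[382,266],[276,258]])
for z in (10,20,25,30):
    P=onz("wrist",N,z)[:,:2]; L=np.roll(P,-1,0)-P
    print(z,P.mean(0).round(1),np.hypot(*L.T).round(1),np.degrees(np.arctan2(L[:,1],L[:,0])).round(1),"diag",np.degrees(np.arctan2(*(P[2]-P[0])[::-1])).round(1),np.degrees(np.arctan2(*(P[3]-P[1])[::-1])).round(1))
K=f([[359,30]])
for z in (40,50,55): print("knob",z,onz("wrist",K,z).round(1))
for nm,q in(("left",[[240,85],[214,395]]),("right",[[447,100],[400,432]])):
    P=onz("wrist",f(q),12); d=P[1]-P[0]; print(nm,P.round(1).tolist(),np.degrees(np.arctan2(d[1],d[0])))
```

```text
socket [[536.5 275.2  29.5]]
top edge ang -2.847471437859763 53.92098518110203
side -92.90656940505865 54.84396793985991
10 [626.5  33.4] [66.2 64.1 66.6 63.1] [ -4.  -93.2 175.2  86.6] diag -47.7 -140.1
20 [625.5  36.7] [65.  63.  65.3 62. ] [ -4.  -93.2 175.2  86.6] diag -47.7 -140.1
25 [625.   38.3] [64.4 62.4 64.7 61.4] [ -4.  -93.2 175.2  86.6] diag -47.7 -140.1
30 [624.5  39.9] [63.8 61.8 64.1 60.8] [ -4.  -93.2 175.2  86.6] diag -47.7 -140.1
knob 40 [[635.1 148.9  40. ]]
knob 50 [[633.9 150.1  50. ]]
knob 55 [[633.2 150.7  55. ]]
left [[569.6, 113.7, 12.0], [551.8, -89.6, 12.0]] -94.99190396951649
right [[692.0, 104.4, 12.0], [674.2, -117.6, 12.0]] -94.5813158057373
```

```bash
python3 -c "
from h import *
plan([([536.5,275.2,150],87.15,7)])"
```

```text
[[[0.042,-0.01,0.072],[0.0,0.0,0.013]],[[0.041,-0.01,0.071],[0.0,0.0,0.013]],[[0.042,-0.01,0.072],[0.0,0.0,0.013]],[[0.041,-0.01,0.071],[0.0,0.0,0.013]],[[0.042,-0.011,0.072],[0.0,0.0,0.013]],[[0.041,-0.011,0.071],[0.0,0.0,0.013]],[[0.042,-0.012,0.072],[0.0,0.0,0.013]]]
end [536.3 275.4 150. ] [1.7995e+02 1.0000e-02 8.7230e+01]
```

Emit:
send_rows(deltas=[[[0.042,-0.01,0.072],[0,0,0.013]],[[0.041,-0.01,0.071],[0,0,0.013]],[[0.042,-0.01,0.072],[0,0,0.013]],[[0.041,-0.01,0.071],[0,0,0.013]],[[0.042,-0.011,0.072],[0,0,0.013]],[[0.041,-0.011,0.071],[0,0,0.013]],[[0.042,-0.012,0.072],[0,0,0.013]],[[0,0,0],[0,0,0]],[[0,0,0],[0,0,0]],[[0,0,0],[0,0,0]]])

```text
time_s: 4.25
ee_pos: [537.8, 276.0, 151.7]
ee_rot: [179.8, -0.1, 87.3]
force: [1.2, 0.5, 0.7]
gripper_width: 91.4
gripper_force: 0.0
```

```bash
cat > m.py <<'E'
from h import *
def plinth(save_as=None):
    im=grab_frame("wrist"); s=state(); print(s["time_s"],s["ee_pos"].round(2),s["ee_rot"].round(2),s["qpos"].round(2))
    hsv=cv2.cvtColor(im,cv2.COLOR_RGB2HSV)
    for r in trace("wrist","plinth")[:3]:
        m=r["pixels"]; ys,xs=np.nonzero(m); print(round(r["p"],2),r["bbox"],xs.mean(),ys.mean())
        P=onz("wrist",np.c_[xs,ys],24)[:,:2].astype(np.float32); print(cv2.minAreaRect(P))
        y=m&(hsv[:,:,0]>22)&(hsv[:,:,0]<35)&(hsv[:,:,1]>110); y2,x2=np.nonzero(y)
        if len(x2)>10: print("yellow",len(x2),onz("wrist",[[x2.mean(),y2.mean()]],29.3).round(1), onz("wrist",[[(x2.min()+x2.max())/2,(y2.min()+y2.max())/2]],29.3).round(1))
    if save_as: save(im,save_as)
E
python3 -c "
from m import *
plinth('w3.png')"
```

```text
4.3 [537.8  276.01 151.82] [ 1.7977e+02 -1.0000e-01  8.7250e+01] [ 2.609e+01  2.397e+01  9.236e+01 -3.000e-02  6.342e+01  2.885e+01]
0.9 [293.6, 164.0, 54.8, 57.6] 320.4271269177127 191.37064156206415
((536.6980590820312, 278.5616760253906), (59.337745666503906, 55.861915588378906), 85.56977844238281)
0.75 [431.3, 182.9, 125.0, 67.3] 484.66500479386383 219.1810162991371
((721.8090209960938, 226.84608459472656), (66.30328369140625, 154.76327514648438), 63.377010345458984)
yellow 523 [[765.6 221.   29.3]] [[755.7 230.3  29.3]]
0.67 [179.5, 76.3, 73.1, 62.3] 215.81198756007916 107.3847893695222
((440.0497131347656, 367.6214904785156), (59.77912139892578, 55.54631805419922), 3.969799041748047)
yellow 181 [[436.1 368.1  29.3]] [[435.8 367.9  29.3]]
```

View pics/w3.png

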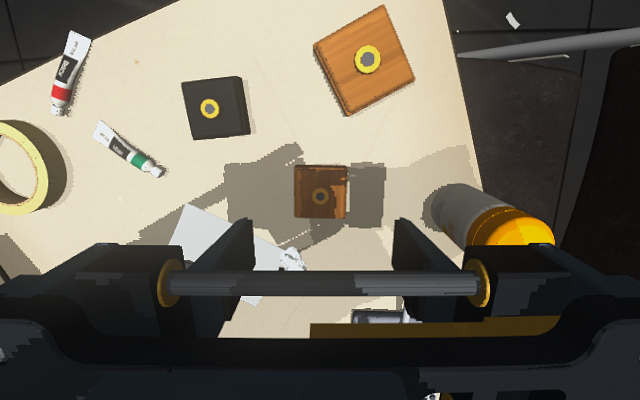

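Run:
```python
from m import *
im=grab_frame("wrist"); s=state(); print(s["time_s"],s["ee_pos"].round(2),s["ee_rot"].round(2))
w=im[182:210,305:337].astype(int); sc=w[:,:,0]+w[:,:,1]-2*w[:,:,2]
hsv=cv2.cvtColor(im,cv2.COLOR_RGB2HSV)[182:210,305:337]
m=(hsv[:,:,0]>=18)&(hsv[:,:,0]<36)&(hsv[:,:,1]>90); ys,xs=np.nonzero(m)
print(len(xs),xs.min(),xs.max(),ys.min(),ys.max())
c=[305+(xs.min()+xs.max())/2,182+(ys.min()+ys.max())/2]; print(c,onz("wrist",[c],29.3))
# edges: left/right by wood mask on rows, at z=24 top
H=cv2.cvtColor(im,cv2.COLOR_RGB2HSV); wood=((H[:,:,0]<16)&(H[:,:,1]>120))[150:235,280:365].astype(np.uint8)
wood=cv2.morphologyEx(wood,cv2.MORPH_OPEN,np.ones((3,3))); ys,xs=np.nonzero(wood); r=cv2.minAreaRect(np.c_[xs+280,ys+150].astype(np.float32)); print(r)
r=cv2.minAreaRect(onz("wrist",np.c_[xs+280,ys+150],20)[:,:2].astype(np.float32)); print(r)
plan([([536.5,275.2,60],87.15,2)])
```

```text
4.4 [537.48 276.14 151.4 ] [ 1.7981e+02 -9.0000e-02  8.7260e+01]
137 8 23 6 21
[np.float64(320.5), np.float64(195.5)] [[536.00340314 276.78491341  29.3       ]]
((320.5, 192.0), (50.0, 51.0), 90.0)
((535.531982421875, 277.29541015625), (54.90502166748047, 53.6766242980957), 86.45571899414062)
[[[-0.001,-0.001,0.091],[0.003,-0.002,0.002]],[[-0.001,-0.001,0.092],[0.003,-0.002,0.002]]]
end [536.7 275.3  59.9] [1.7999e+02 3.0000e-02 8.7150e+01]
```

Emit:
send_rows(deltas=[[[0.001,0,0.07],[0,0,0]],[[0.001,0,0.07],[0,0,0]],[[0,0,0.07],[0,0,0]],[[0,0,0.044],[0,0,0]],[[0,0,0],[0,0,0]],[[0,0,0],[0,0,0]],[[0,0,0],[0,0,0]],[[0,0,0],[0,0,0]]])

```text
time_s: 5.2
ee_pos: [537.5, 278.1, 24.3]
ee_rot: [179.8, -0.1, 87.3]
force: [-0.0, 0.2, 1.1]
gripper_width: 91.3
gripper_force: 0.0
```

Emit:
send_rows(deltas=[[[-0.002,-0.002,0.002],[0,0,0]],[[0,0,0],[0,0,0]],[[0,0,0],[0,0,0]],[[0,0,0],[0,0,0]],[[0,0,0],[0,0,0]],[[0,0,0],[0,0,0]],[[0,0,0],[0,0,0]],[[0,0,0],[0,0,0]]], grip=1, grip_force=20)

```text
time_s: 6.0
ee_pos: [535.2, 276.7, 21.4]
ee_rot: [-180.0, 0.0, 87.3]
force: [0.1, -0.4, 1.1]
gripper_width: 56.2
gripper_force: 19.9
```

```bash
python3 -c "
from h import *
plan([([536,277,80],87.3,2),([625,72,350],85.4,8)])"
```

```text
[[[0.0,0.001,-0.059],[-0.0,0.0,0.001]],[[0.001,0.0,-0.058],[-0.0,0.0,0.001]],[[-0.05,0.025,-0.068],[-0.0,0.0,0.008]],[[-0.05,0.025,-0.067],[-0.0,0.0,0.008]],[[-0.05,0.025,-0.068],[-0.0,0.0,0.008]],[[-0.05,0.025,-0.067],[-0.0,0.0,0.008]],[[-0.05,0.026,-0.068],[-0.0,0.0,0.008]],[[-0.05,0.025,-0.067],[-0.0,0.0,0.008]],[[-0.049,0.026,-0.068],[-0.0,0.0,0.008]],[[-0.05,0.026,-0.067],[-0.0,0.0,0.008]]]
end [624.9  71.8 349.9] [-1.800e+02  1.000e-02  8.545e+01]
```

Emit:
send_rows(deltas=[[[0,0.001,-0.059],[0,0,0]],[[0.001,0,-0.058],[0,0,0]],[[-0.05,0.025,-0.068],[0,0,0.008]],[[-0.05,0.025,-0.067],[0,0,0.008]],[[-0.05,0.025,-0.068],[0,0,0.008]],[[-0.05,0.025,-0.067],[0,0,0.008]],[[-0.05,0.026,-0.068],[0,0,0.008]],[[-0.05,0.025,-0.067],[0,0,0.008]],[[-0.049,0.026,-0.068],[0,0,0.008]],[[-0.05,0.026,-0.067],[0,0,0.008]]])

```text
time_s: 7.0
ee_pos: [625.0, 70.8, 350.8]
ee_rot: [-180.0, 0.0, 85.5]
force: [2.0, -0.6, -1.5]
gripper_width: 56.2
gripper_force: 19.9
```

Emit:
send_rows(deltas=[[[0,0,0],[0,0,0]],[[0,0,0],[0,0,0]],[[0,0,0],[0,0,0]],[[0,0,0],[0,0,0]],[[0,0,0],[0,0,0]]])

```text
time_s: 7.5
ee_pos: [624.5, 72.7, 348.7]
ee_rot: [-179.9, 0.0, 85.6]
force: [1.0, -0.5, -1.6]
gripper_width: 56.1
gripper_force: 19.9
```

Run:
```python
from h import *
im=grab_frame("wrist"); s=state(); print(s["time_s"],s["ee_pos"].round(2),s["ee_rot"].round(2),s["qpos"].round(2))
np.save("w4.npy",im); k=calibration("wrist"); R=np.array(k["R"]); print(R.tolist(),(-R.T@np.array(k["t"]).ravel()).tolist())
a=cv2.resize(im[60:340,190:450],(780,840)[:2],interpolation=cv2.INTER_CUBIC)
q=proj("wrist",[[625,38.3,25]])[0]; print(q); x,y=q.astype(int)
b=cv2.resize(im[y-40:y+40,x-50:x+50],(800,600),interpolation=cv2.INTER_CUBIC)
b=cv2.resize(im[y-70:y+42,x-70:x+70],(750,600),interpolation=cv2.INTER_CUBIC); print(x-70,y-70)
save(b,"w4c.png")
```

```text
7.55 [624.64  72.62 349.  ] [-1.799e+02  2.000e-02  8.556e+01] [ 5.58 21.01 68.57 -0.   90.52 10.02]
[[0.9969589196783569, -0.07791824144418324, -0.0012884579974437177], [-0.07431663064521198, -0.9555920853676935, 0.2851680290498345], [-0.02345103160435278, -0.2842050563112311, -0.9584766742512948]] [631.7918098161294, 153.12975253487696, 506.6066487526004]
[324.6697471  182.54308552]
254 112
```

View pics/w4c.png

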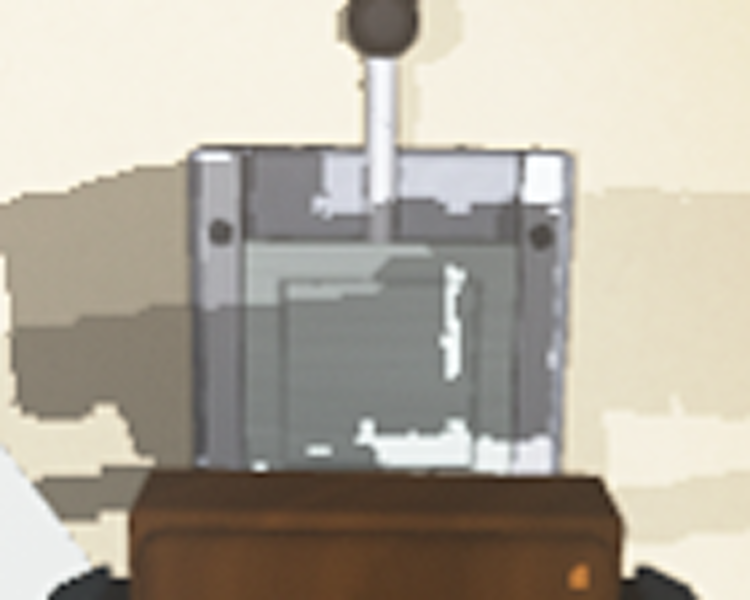

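Run:
```python
from h import *
f=lambda L:np.array(L)/5.357+[254,112]-0.4
u=np.array([np.cos(np.radians(-94.6)),np.sin(np.radians(-94.6))]); v=np.array([-u[1],u[0]])  # press x,y
for z in (20,25,30):
    S=onz("wrist",f([[245,243],[517,243],[245,460],[514,460]]),z)[:,:2]
    N=onz("wrist",f([[283,281],[479,281],[281,460],[473,460]]),z)[:,:2]
    for nm,P,h in(("slide",S,43),("nest",N,30)):
        c=(P[0]+P[1])/2; w=np.hypot(*(P[1]-P[0])); e=P[1]-P[0]; l=P[2]-P[0]; r=P[3]-P[1]
        print(z,nm,"w",w.round(1),np.hypot(*(P[3]-P[2])).round(1),"centre",(c+u*h).round(1),"ang",np.degrees(np.arctan2(*e[::-1])).round(2),np.degrees(np.arctan2(*l[::-1])).round(2),np.degrees(np.arctan2(*r[::-1])).round(2))
R=onz("wrist",f([[192,152],[573,152],[196,460],[561,460]]),12)[:,:2]
for a,b in((0,2),(1,3),(0,1)): d=R[b]-R[a]; print("bed",np.hypot(*d),np.degrees(np.arctan2(*d[::-1])))
print(R.round(1).tolist())
K=f([[383,20]]); print("knob",[onz("wrist",K,z)[0,:2].round(1).tolist() for z in (40,50,60)])
```

```text
20 slide w 87.1 89.7 centre [625.   39.2] ang -4.45 -95.81 -93.73
20 nest w 63.2 64.0 centre [625.1  39.9] ang -4.45 -96.05 -95.24
25 slide w 86.2 88.8 centre [625.   39.9] ang -4.45 -95.81 -93.73
25 nest w 62.5 63.3 centre [625.2  40.7] ang -4.45 -96.05 -95.24
30 slide w 85.3 87.8 centre [625.1  40.6] ang -4.45 -95.81 -93.73
30 nest w 61.9 62.7 centre [625.2  41.6] ang -4.45 -96.05 -95.24
bed 102.84505564855979 -95.60177210931244
bed 102.80326091064977 -94.63092745540946
bed 121.98091489357799 -4.457171480217451
[[570.3, 114.7], [691.9, 105.2], [560.3, 12.3], [683.6, 2.7]]
knob [[634.2, 150.6], [634.2, 150.7], [634.1, 150.8]]
```

Run:
```python
from h import *
Q=np.array([[18.308,89.64,575.0,228],[16.374,68.287,584.4,400.1],[23.97,92.36,604.5,151.8],[21.01,68.57,628.8,349]])
q=np.radians(Q[:,:2]); a=q[:,0]; b=q.sum(1); A=[];B=[]
for i in range(4):
    A+= [[np.sin(a[i]),np.sin(b[i]),np.cos(b[i]),1,0],[np.cos(a[i]),np.cos(b[i]),-np.sin(b[i]),0,1]]; B+=[Q[i,2],Q[i,3]]
x,r,_,_=np.linalg.lstsq(np.array(A),np.array(B),rcond=None); print("L1 L2 e a h-d",x.round(1),r)
print([(z,proj("scene",[[203,-538,z]])[0].round(0)) for z in (214,300,350,400,450,500,550)])
plan([([625.1,39.9,100],85.3,8)])
```

```text
L1 L2 e a h-d [ 5.935e+02  4.164e+02  2.280e+01 -2.000e-01 -1.854e+02] [0.78902733]
[(214, array([531., 206.])), (300, array([537., 179.])), (350, array([541., 163.])), (400, array([545., 146.])), (450, array([549., 129.])), (500, array([553., 111.])), (550, array([557.,  93.]))]
[[[-0.008,0.001,0.062],[-0.0,0.0,0.001]],[[-0.008,0.001,0.063],[-0.0,0.0,0.001]],[[-0.008,0.001,0.062],[-0.0,0.0,0.001]],[[-0.009,0.0,0.062],[-0.0,0.0,0.001]],[[-0.008,0.001,0.062],[-0.0,0.0,0.001]],[[-0.008,0.001,0.063],[-0.0,0.0,0.001]],[[-0.008,0.001,0.062],[-0.0,0.0,0.001]],[[-0.008,0.001,0.062],[-0.0,0.0,0.001]]]
end [625.1  39.9 100. ] [-1.799e+02  2.000e-02  8.533e+01]
```

Run:
```python
from h import *
im=cv2.imread("pics/scene0.png")[10:240,430:620]; save(cv2.resize(im,None,fx=2.6,fy=2.6)[:,:,::-1],"arm.png")
```

```text
(no output)
```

View pics/arm.png

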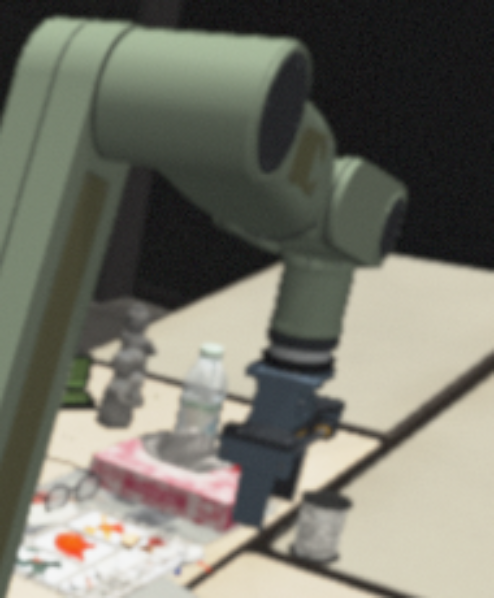

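Emit:
send_rows(deltas=[[[-0.008,0.001,0.062],[0,0,0.001]],[[-0.008,0.001,0.062],[0,0,0.001]],[[-0.008,0.001,0.062],[0,0,0.001]],[[-0.009,0,0.062],[0,0,0.001]],[[-0.008,0.001,0.062],[0,0,0.001]],[[-0.008,0.001,0.062],[0,0,0.001]],[[-0.008,0.001,0.062],[0,0,0.001]],[[-0.008,0.001,0.062],[0,0,0.001]],[[0,0,0.04],[0,0,0]],[[0,0,0.04],[0,0,0]]])

```text
time_s: 8.55
ee_pos: [625.4, 39.5, 60.4]
ee_rot: [-179.9, 0.0, 85.3]
force: [-0.3, 0.3, -1.3]
gripper_width: 55.9
gripper_force: 19.9
```

Emit:
send_rows(deltas=[[[0,0,0],[0,0,0]],[[0,0,0],[0,0,0]],[[0,0,0],[0,0,0]],[[0,0,0],[0,0,0]],[[0,0,0],[0,0,0]]])

```text
time_s: 9.05
ee_pos: [626.5, 39.3, 63.0]
ee_rot: [179.9, -0.0, 85.3]
force: [0.5, 0.7, -1.9]
gripper_width: 56.3
gripper_force: 19.9
```

Emit:
send_rows(deltas=[[[0.001,-0.003,0.012],[0,0,0]],[[0,0,0.012],[0,0,0]],[[0,0,0],[0,0,0]],[[0,0,0],[0,0,0]],[[0,0,0],[0,0,0]],[[0,0,0],[0,0,0]]])

```text
time_s: 9.65
ee_pos: [624.4, 39.9, 49.9]
ee_rot: [-180.0, -0.0, 85.3]
force: [-0.1, 0.8, -1.6]
gripper_width: 55.9
gripper_force: 19.9
```

Emit:
send_rows(deltas=[[[0,0.001,0.006],[0,0,0]],[[0,0,0],[0,0,0]],[[0,0,0],[0,0,0]],[[0,0,0],[0,0,0]]])

```text
time_s: 10.05
ee_pos: [625.0, 39.8, 47.8]
ee_rot: [180.0, -0.0, 85.3]
force: [-2.2, 0.6, 5.4]
gripper_width: 56.0
gripper_force: 19.9
```

Emit:
send_rows(deltas=[[[0,0,0.005],[0,0,0]],[[0,0,0],[0,0,0]],[[0,0,0],[0,0,0]],[[0,0,0],[0,0,0]]])

```text
time_s: 10.45
ee_pos: [625.1, 39.8, 47.4]
ee_rot: [179.9, -0.0, 85.2]
force: [-6.5, 1.2, 17.0]
gripper_width: 56.0
gripper_force: 20.0
```

Emit:
send_rows(deltas=[[[0,-0.002,-0.003],[0,0,0]],[[0,0,0],[0,0,0]],[[0,0,0],[0,0,0]],[[0,0,0],[0,0,0]]])

```text
time_s: 10.85
ee_pos: [624.9, 39.8, 47.5]
ee_rot: [179.9, -0.0, 85.3]
force: [-0.8, 0.6, 9.4]
gripper_width: 55.9
gripper_force: 20.0
```

Run:
```python
from h import *
im=grab_frame("wrist"); s=state(); print(s["time_s"],s["ee_pos"].round(2))
np.save("w5.npy",im); print(proj("wrist",[[625,40,25],[590,75,25],[660,75,25]]))
save(cv2.resize(im[100:300,200:450],(750,600),interpolation=cv2.INTER_CUBIC),"w5.png")
```

```text
10.9 [624.94  39.84  47.46]
[[322.01894968 235.81884648]
 [264.45241234 191.04057927]
 [371.03285516 182.34289829]]
```

View pics/w5.png

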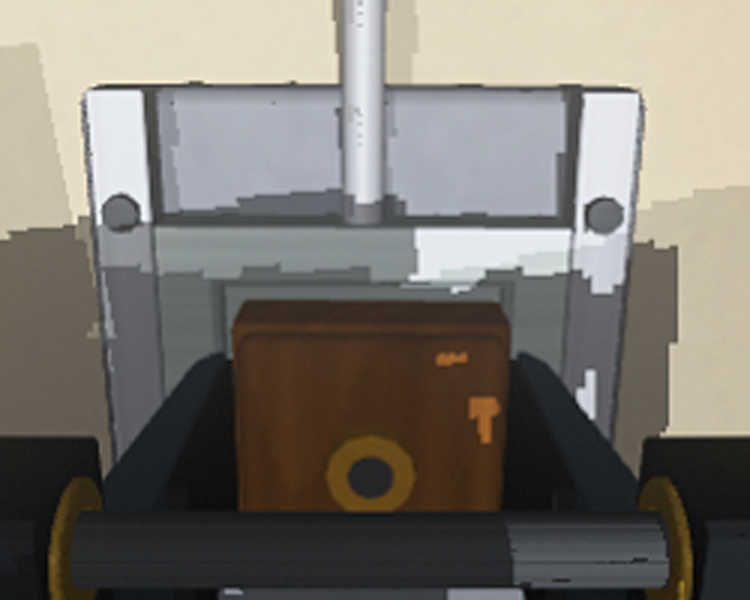

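Emit:
send_rows(deltas=[[[0,0,-0.004],[0,0,0]],[[0.001,-0.003,0],[0,0,0]],[[0,0,0],[0,0,0]],[[0,0,0.004],[0,0,0]],[[0,0,0.003],[0,0,0]],[[0,0,0],[0,0,0]],[[0,0,0],[0,0,0]]])

```text
time_s: 11.6
ee_pos: [622.4, 40.4, 47.3]
ee_rot: [180.0, 0.0, 85.2]
force: [-5.3, -0.1, 17.0]
gripper_width: 56.0
gripper_force: 20.0
```

Run:
```python
from h import *
im=np.load("w5.npy"); s=state(); tcp5=np.array([624.94,39.84,47.46])
c=calibration("wrist"); R=np.array(c["R"]); cen=-R.T@np.array(c["t"]).ravel()
# shift camera pose back to picture time
d=tcp5-s["ee_pos"]; c["t"]=-R@(cen+d)
def oz(uv,z):
    o,dd=ray("wrist",uv,c); return o+dd*((z-o[2])/dd[:,2])[:,None]
for row in (177,180,185,190,195):
    g=im[row,240:405].astype(int).sum(1); 
    print(row,(g[:30]//3).tolist(),(g[130:165]//3).tolist())
f=lambda L:np.array(L)/3+[200,100]-0.33
for z in (20,26,32):
    P=oz(f([[156,226],[574,226],[215,283],[514,283],[236,302],[509,302]]),z); print(z,np.hypot(*(P[1]-P[0])[:2]).round(1),np.hypot(*(P[3]-P[2])[:2]).round(1),np.hypot(*(P[5]-P[4])[:2]).round(1),P[:,:2].round(1).tolist())
```

```text
177 [98, 109, 118, 120, 154, 149, 148, 148, 147, 139, 103, 117, 155, 153, 153, 152, 152, 151, 153, 153, 152, 152, 152, 153, 150, 152, 152, 152, 151, 151] [239, 240, 240, 240, 240, 239, 239, 239, 240, 240, 239, 239, 240, 240, 240, 239, 239, 240, 241, 245, 179, 125, 217, 237, 204, 173, 227, 206, 136, 126, 116, 114, 119, 136, 172]
180 [149, 149, 148, 149, 149, 147, 147, 147, 146, 144, 105, 100, 146, 144, 143, 143, 143, 142, 143, 143, 142, 142, 143, 143, 142, 142, 143, 143, 143, 144] [233, 233, 233, 233, 233, 233, 234, 233, 233, 233, 233, 233, 233, 233, 233, 233, 233, 233, 235, 222, 166, 193, 231, 232, 230, 231, 232, 233, 234, 234, 234, 220, 208, 210, 207]
185 [148, 147, 147, 148, 147, 148, 147, 145, 146, 142, 115, 100, 145, 150, 148, 148, 147, 148, 147, 148, 147, 146, 147, 147, 147, 147, 148, 147, 147, 146] [232, 232, 224, 208, 208, 210, 209, 210, 210, 210, 211, 211, 212, 212, 211, 211, 211, 212, 215, 167, 138, 193, 213, 208, 206, 209, 210, 211, 212, 210, 209, 209, 208, 207, 205]
190 [101, 101, 102, 101, 100, 100, 107, 133, 133, 133, 121, 93, 109, 143, 138, 128, 125, 127, 128, 127, 127,
[... 163 characters left out ...]
76, 213, 212, 214, 212, 209, 208, 208, 208, 207, 205]
195 [99, 101, 101, 101, 101, 100, 100, 100, 98, 101, 98, 83, 77, 106, 103, 104, 101, 103, 103, 102, 103, 103, 103, 103, 102, 103, 102, 101, 103, 99] [86, 94, 105, 108, 108, 108, 108, 108, 108, 109, 107, 107, 108, 108, 108, 109, 109, 109, 102, 90, 94, 102, 100, 100, 101, 100, 97, 185, 215, 210, 209, 208, 207, 209, 144]
20 92.7 67.5 62.0 [[581.8, 85.4], [674.2, 77.7], [593.1, 71.3], [660.4, 65.6], [597.3, 66.4], [659.1, 61.2]]
26 89.6 65.3 60.0 [[583.5, 86.5], [672.8, 79.0], [594.4, 72.9], [659.5, 67.4], [598.4, 68.2], [658.2, 63.2]]
32 86.6 63.1 58.0 [[585.1, 87.7], [671.4, 80.4], [595.7, 74.5], [658.6, 69.2], [599.6, 69.9], [657.4, 65.1]]
```

Emit:
send_rows(deltas=[[[0,0.001,-0.003],[0,0,0]],[[0,0,0],[0,0,0]],[[0,0,0],[0,0,0]]])

```text
time_s: 11.9
ee_pos: [622.5, 40.4, 47.4]
ee_rot: [-180.0, 0.0, 85.3]
force: [-4.5, -0.1, 10.3]
gripper_width: 55.9
gripper_force: 20.0
```

Emit:
send_rows(deltas=[[[0,0,0],[0,0,0]],[[0,0,0],[0,0,0]],[[0,0,0],[0,0,0]],[[0,0,0],[0,0,0]],[[0,0,0],[0,0,0]],[[0,0,0],[0,0,0]]], grip=0)

```text
time_s: 12.5
ee_pos: [621.9, 40.5, 45.1]
ee_rot: [-179.8, 0.0, 85.3]
force: [-1.0, 0.7, 0.3]
gripper_width: 90.8
gripper_force: 0.0
```

Emit:
send_rows(deltas=[[[0,0,-0.02],[0,0,0]],[[0,0,-0.06],[0,0,0]],[[0.03,0,-0.08],[0,0,0]],[[0.06,0,-0.06],[0,0,0]],[[0,0,0],[0,0,0]],[[0,0,0],[0,0,0]],[[0,0,0],[0,0,0]]])

```text
time_s: 13.2
ee_pos: [625.4, 84.7, 154.5]
ee_rot: [-179.8, 0.1, 85.3]
force: [-0.1, 0.2, -0.5]
gripper_width: 91.4
gripper_force: 0.0
```

```bash
cat > n.py <<'E'
from h import *
im=grab_frame("wrist"); s=state(); print(s["time_s"],s["ee_pos"].round(2),s["ee_rot"].round(2)); np.save("w6.npy",im)
for n in("plinth","slide_knob","lever_ball"):
    for r in trace("wrist",n)[:2]: print(n,round(r["p"],2),r["bbox"])
im2=grab_frame("top")
for n in("lever_ball","glue_pot"):
    for r in trace("top",n)[:1]: print(n,round(r["p"],2),r["bbox"])
# black ball in both fixed views near the press
a=cv2.resize(im[100:260,220:460],(600,400),interpolation=cv2.INTER_CUBIC)
b=cv2.resize(grab_frame("scene")[150:270,200:380],(600,400),interpolation=cv2.INTER_CUBIC)[:, :]
t=cv2.resize(im2[155:225,270:390],(600,350),interpolation=cv2.INTER_CUBIC)
save(cv2.resize(np.vstack([np.hstack([a[:, :],b]),np.hstack([t,t*0])]),(800,500)),"w6.png")
E
python3 n.py
```

```text
13.25 [625.45  84.54 154.22] [-1.7978e+02  7.0000e-02  8.5240e+01]
plinth 0.96 [298.5, 209.5, 55.4, 56.4]
slide_knob 0.83 [282.7, 116.0, 88.6, 154.9]
lever_ball 0.57 [325.2, 193.2, 33.0, 27.3]
glue_pot 0.64 [249.5, 148.5, 21.5, 28.6]
```

View pics/w6.png

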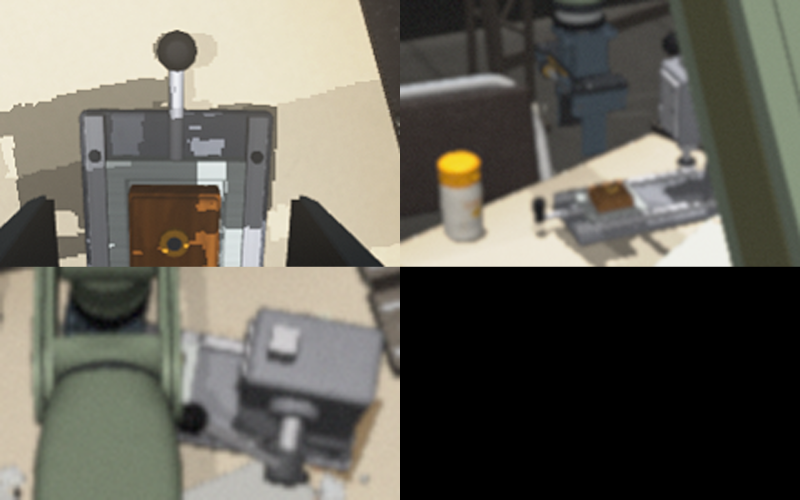

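Run:
```python
from h import *
im=np.load("w6.npy"); g=cv2.cvtColor(im,cv2.COLOR_RGB2GRAY)[110:152,300:352]
m=(g<95).astype(np.uint8); n,l,st,ce=cv2.connectedComponentsWithStats(m); i=1+np.argmax(st[1:,4]); print(st[i],ce[i]+[300,110])
k=l==i; ys,xs=np.nonzero(k); (cx,cy),r=cv2.minEnclosingCircle(np.c_[xs,ys].astype(np.float32)); cx+=300;cy+=110; print(cx,cy,r,2*np.sqrt(st[i][4]/np.pi))
for z in (30,40,50,60):
    P=onz("wrist",[[cx,cy],[cx-10,cy],[cx+10,cy]],z); print(z,P[0].round(1),"mm/px",(np.hypot(*(P[2]-P[1])[:2])/20).round(3))
T=trace("top","glue_pot")[0]["pixels"]; im2=grab_frame("top"); h=cv2.cvtColor(im2,cv2.COLOR_RGB2HSV)
o=(h[:,:,0]>8)&(h[:,:,0]<28)&(h[:,:,1]>170)&(h[:,:,2]>120); o[:,280:]=0;o[:, :240]=0;o[:140]=0;o[180:]=0; ys,xs=np.nonzero(o); print("cap",len(xs),onz("top",[[xs.mean(),ys.mean()]],115))
plan([([634.2,150.8,120],85.3,3),([634.2,150.8,45],85.3,3)])
```

```text
[ 14   8  24  25 436] [325.68577982 130.10779817]
325.79999923706055 130.0 12.001766204833984 23.56124872549269
30 [635.4 150.2  30. ] mm/px 0.972
40 [635.4 150.7  40. ] mm/px 0.938
50 [635.3 151.3  50. ] mm/px 0.904
60 [635.3 151.8  60. ] mm/px 0.869
cap 192 [[687.37792974 246.24270199 115.        ]]
[[[0.044,0.001,0.024],[-0.0,0.0,-0.0]],[[0.044,0.002,0.024],[-0.0,0.0,-0.0]],[[0.044,0.001,0.024],[-0.0,0.0,-0.0]],[[0.0,0.0,0.05],[-0.0,0.0,-0.0]],[[0.0,0.0,0.05],[-0.0,0.0,-0.0]],[[0.0,0.0,0.05],[-0.0,0.0,-0.0]]]
end [634.2 150.8  44.8] [-1.7999e+02  1.0000e-02  8.5260e+01]
```

Emit:
send_rows(deltas=[[[0.044,0.002,0.024],[0,0,0]],[[0.044,0.002,0.024],[0,0,0]],[[0.044,0.002,0.024],[0,0,0]],[[0,0,0.054],[0,0,0]],[[0,0,0.054],[0,0,0]],[[0,0,0.054],[0,0,0]],[[0,0,0],[0,0,0]],[[0,0,0],[0,0,0]],[[0,0,0],[0,0,0]]])

```text
time_s: 14.6
ee_pos: [636.4, 151.1, 40.7]
ee_rot: [179.8, -0.0, 85.3]
force: [0.2, 0.4, 0.1]
gripper_width: 91.7
gripper_force: 0.0
```

Emit:
send_rows(deltas=[[[0,0,0],[0,0,0]],[[0,0,0],[0,0,0]],[[0,0,0],[0,0,0]],[[0,0,0],[0,0,0]],[[0,0,0],[0,0,0]],[[0,0,0],[0,0,0]],[[0,0,0],[0,0,0]],[[0,0,0],[0,0,0]],[[0,0,0],[0,0,0]]], grip=1, grip_force=15)

```text
time_s: 15.5
ee_pos: [633.3, 150.9, 38.6]
ee_rot: [-179.7, 0.0, 85.2]
force: [-8.6, 1.8, 4.8]
gripper_width: 22.0
gripper_force: 4.1
```

Emit:
send_rows(deltas=[[[-0.01,-0.003,0],[0,0,0]],[[-0.02,0,0],[0,0,0]],[[-0.03,0,0],[0,0,0]],[[-0.03,0,0],[0,0,0]],[[-0.03,0,0],[0,0,0]],[[-0.03,0,0],[0,0,0]],[[-0.03,0,0],[0,0,0]],[[-0.02,0,0],[0,0,0]],[[0,0,0],[0,0,0]],[[0,0,0],[0,0,0]]])

```text
time_s: 16.5
ee_pos: [624.0, 49.0, 38.7]
ee_rot: [-179.8, 0.2, 85.3]
force: [-4.7, -2.8, 2.4]
gripper_width: 21.0
gripper_force: 15.0
```

Emit:
send_rows(deltas=[[[-0.01,-0.002,0],[0,0,0]],[[-0.01,0,0],[0,0,0]],[[-0.01,0,0],[0,0,0]],[[0,0,0],[0,0,0]],[[0,0,0],[0,0,0]],[[0,0,0],[0,0,0]]])

```text
time_s: 17.1
ee_pos: [622.8, 35.6, 38.7]
ee_rot: [-180.0, 0.1, 85.3]
force: [-4.3, -2.6, -0.6]
gripper_width: 20.8
gripper_force: 15.0
```

Emit:
send_rows(deltas=[[[-0.01,0,0],[0,0,0]],[[0,0,0],[0,0,0]],[[0,0,0],[0,0,0]],[[0,0,0],[0,0,0]]])

```text
time_s: 17.5
ee_pos: [622.4, 31.5, 38.7]
ee_rot: [-180.0, 0.0, 85.3]
force: [-4.1, 0.6, -0.9]
gripper_width: 21.1
gripper_force: 15.0
```

Emit:
send_rows(deltas=[[[-0.01,0,0],[0,0,0]],[[0,0,0],[0,0,0]],[[0,0,0],[0,0,0]],[[0,0,0],[0,0,0]]])

```text
time_s: 17.9
ee_pos: [622.1, 27.0, 38.8]
ee_rot: [-180.0, -0.0, 85.3]
force: [-5.0, 2.0, -1.3]
gripper_width: 21.0
gripper_force: 15.0
```

Emit:
send_rows(deltas=[[[-0.01,0,0],[0,0,0]],[[0,0,0],[0,0,0]],[[0,0,0],[0,0,0]],[[0,0,0],[0,0,0]]])

```text
time_s: 18.3
ee_pos: [622.0, 26.2, 38.9]
ee_rot: [-180.0, -0.4, 85.1]
force: [-4.8, 15.1, -1.9]
gripper_width: 20.9
gripper_force: 15.0
```

Emit:
send_rows(deltas=[[[-0.008,0,0],[0,0,0]],[[0,0,0],[0,0,0]],[[0,0,0],[0,0,0]],[[0,0,0],[0,0,0]]])

```text
time_s: 18.7
ee_pos: [621.8, 23.8, 38.9]
ee_rot: [-180.0, -0.6, 85.1]
force: [-4.4, 19.8, -0.9]
gripper_width: 21.0
gripper_force: 15.0
```

Emit:
send_rows(deltas=[[[0.003,0,0],[0,0,0]],[[0,0,0],[0,0,0]],[[0,0,0],[0,0,0]]])

```text
time_s: 19.0
ee_pos: [621.8, 23.9, 38.9]
ee_rot: [-180.0, -0.4, 85.2]
force: [-4.1, 15.8, -0.6]
gripper_width: 21.1
gripper_force: 15.0
```

Emit:
send_rows(deltas=[[[0,0,0],[0,0,0]],[[0,0,0],[0,0,0]],[[0,0,0],[0,0,0]],[[0,0,0],[0,0,0]]], grip=0.56)

```text
time_s: 19.4
ee_pos: [622.9, 18.6, 39.4]
ee_rot: [179.9, 0.0, 85.3]
force: [0.1, 0.3, 0.1]
gripper_width: 40.2
gripper_force: 0.0
```

Emit:
send_rows(deltas=[[[0,0,-0.02],[0,0,0]],[[0,0,-0.05],[0,0,0]],[[0.02,0,-0.07],[0,0,0]],[[0.05,0,-0.08],[0,0,0]],[[0.06,0,-0.08],[0,0,0]],[[0.06,0,-0.08],[0,0,0]],[[0,0,-0.09],[0,0,0]],[[0,0,-0.09],[0,0,0]],[[0,0,-0.09],[0,0,0]],[[0,0,-0.09],[0,0,0]]])

```text
time_s: 20.4
ee_pos: [629.0, 113.5, 412.0]
ee_rot: [179.9, -0.0, 85.3]
force: [0.4, -0.7, 0.1]
gripper_width: 40.0
gripper_force: 0.0
```

```bash
cat > b.py <<'E'
from h import *
s=state(); print(s["time_s"],s["ee_pos"].round(1),s["ee_rot"].round(1),s["gripper_width"])
c=calibration("wrist");im=grab_frame("wrist"); np.save("w7.npy",im)
for n in("plinth","slide_knob","lever_ball"):
    for r in trace("wrist",n)[:2]:
        ys,xs=np.nonzero(r["pixels"]); print(n,round(r["p"],2),r["bbox"],xs.mean(),ys.mean())
h=cv2.cvtColor(im,cv2.COLOR_RGB2GRAY)
print("expect ball",proj("wrist",[[514.5,-1.2,314]]),"knob",proj("wrist",[[622.2,26.3,50],[622.2,26.3,40]]))
q=proj("wrist",[[622.2,26.3,50]])[0].astype(int); x,y=q
g=h[y-20:y+20,x-20:x+20]; m=(g<90).astype(np.uint8); n,l,st,ce=cv2.connectedComponentsWithStats(m)
for i in range(1,n):
    if st[i,4]>40: print(st[i],onz("wrist",[ce[i]+[x-20,y-20]],48).round(1))
im=grab_frame("top"); g=cv2.cvtColor(im,cv2.COLOR_RGB2GRAY)[190:212,316:340]; m=(g<60).astype(np.uint8); n,l,st,ce=cv2.connectedComponentsWithStats(m)
for i in range(1,n):
    if st[i,4]>8: print("topball",st[i],onz("top",[ce[i]+[316,190]],314).round(1))
E
python3 b.py
```

```text
20.4 [629.  113.5 412. ] [179.9  -0.   85.3] 40.02084689010463
plinth 0.87 [263.7, 1.7, 44.9, 25.1] 283.5081967213115 8.706284153005464
plinth 0.76 [176.8, 0.0, 46.2, 42.5] 201.11524434719183 21.672501823486506
slide_knob 0.89 [301.2, 195.1, 43.0, 69.4] 323.0910138248848 234.50115207373273
lever_ball 0.33 [304.9, 195.4, 40.9, 66.4] 323.25396825396825 235.76613756613756
expect ball [[223.87172528 313.69544006]] knob [[321.79457126 205.36544951]
 [321.79489544 203.78397552]]
[ 16  11  12  15 127] [[623.7  30.1  48. ]]
topball [ 7  6  9 10 71] [[514.1  -2.  314. ]]
```

Emit:
send_rows(deltas=[[[0,0,0],[0,0,0]],[[0,0,0],[0,0,0]],[[0,0,0],[0,0,0]],[[0,0,0],[0,0,0]]])

```text
time_s: 21.05
ee_pos: [629.5, 113.7, 408.3]
ee_rot: [-179.9, 0.0, 85.3]
force: [0.3, 0.8, -0.0]
gripper_width: 40.1
gripper_force: 0.0
```

```bash
cat >> b.py <<'E'
g=h[y-14:y+34,x-16:x+16]
for r in g[::2]: print(" ".join("%3d"%v for v in r[::2]))
print(x,y)
E
python3 b.py
```

```text
21.05 [629.5 113.7 408.3] [-179.9    0.    85.3] 40.12195336987871
plinth 0.81 [178.0, 0.1, 42.6, 39.5] 200.527950310559 21.255434782608695
plinth 0.76 [263.3, 1.3, 47.0, 23.5] 284.50925925925924 7.819444444444445
slide_knob 0.6 [301.0, 195.7, 44.9, 67.9] 323.11198208286675 234.95408734602464
expect ball [[223.89581272 314.65691299]] knob [[322.57490128 205.62455871]
 [322.58135928 204.02947126]]
[ 16  11  11  15 126] [[622.8  29.6  48. ]]
topball [ 7  6  9 10 70] [[514.2  -1.8 314. ]]
 97  97  97  97  97  96  95  96  93 180 178 177 178 179 176 176
 96  97  96  95  96  96  93 111 132 179 178 177 177 178 177 176
 96  94  92  91 111 135 158 181 152 181 179 177 178 177 177 177
 91 155 180 179 179 180 170 129  74  70 162 176 178 178 178 177
178 175 178 175 175 180  89  55  52  51  48 181 178 180 179 177
174 174 175 174 174 179  82  51  55  54  51 136 180 179 178 176
176 174 174 173 176 180  57  56  57  57  56  71 181 175 178 178
175 174 173 173 172 179  57  57  64  64  57  54 182 175 176 177
175 175 175 173 171 178  88  56  61  61  58  72 178 173 174 177
177 177 175 174 174 175 159  52  
[... 234 characters left out ...]
 174 175 174 174 153 202 212 154 185 191 200 198 196
172 174 175 174 173 176 175 139 153 215 165 199 199 201 196 199
172 173 177 175 174 174 175 140 224 232 172 201 198 199 196 199
176 178 173 170 170 170 174 162 221 230 182 198 198 198 199 201
199 202 179 170 167 169 171 158 220 229 181 198 197 198 198 199
196 197 179 168 170 168 170 148 234 229 179 196 197 196 196 194
197 190 170 171 169 198 201 164 235 228 187 198 197 197 196 194
170 158 146 151 147 169 172 140 232 229 164 169 172 172 178 166
 78  79  82  80  79  76  76  76 200 162  73  76  81  80  80  78
239 240 238 252 254 254 254 253 252 252 254 254 254 254 254 245
234 235 236 248 247 248 248 248 248 248 248 249 249 249 248 248
322 205
```

Run:
```python
from h import *
print(onz("wrist",[[322,233.5],[322,235.5]],32).round(1))
plan([([514.4,-1.5,385],85.2,4),([514.4,-1.5,309],85.2,3)])
```

```text
[[615.6 -39.   32. ]
 [615.2 -43.5  32. ]]
[[[-0.062,-0.053,0.012],[0.0,0.0,0.001]],[[-0.062,-0.052,0.012],[0.0,0.0,0.001]],[[-0.063,-0.053,0.012],[0.0,0.0,0.001]],[[-0.062,-0.052,0.012],[0.0,0.0,0.001]],[[0.0,-0.0,0.051],[0.0,0.0,-0.0]],[[0.0,-0.0,0.05],[0.0,0.0,-0.0]],[[0.0,-0.0,0.051],[0.0,0.0,-0.0]]]
end [514.6  -1.6 308.9] [180.     0.    85.16]
```

Emit:
send_rows(deltas=[[[-0.062,-0.053,0.012],[0,0,0]],[[-0.062,-0.052,0.012],[0,0,0]],[[-0.063,-0.053,0.012],[0,0,0]],[[-0.062,-0.052,0.012],[0,0,0]],[[0,0,0],[0,0,0]],[[0,0,0],[0,0,0]],[[0,0,0.051],[0,0,0]],[[0,0,0.05],[0,0,0]],[[0,0,0.051],[0,0,0]],[[0,0,0],[0,0,0]]], grip=0.25)

```text
time_s: 22.3
ee_pos: [514.1, -0.7, 305.6]
ee_rot: [-179.6, 0.0, 85.3]
force: [0.6, -0.4, 0.1]
gripper_width: 68.4
gripper_force: 0.0
```

Emit:
send_rows(deltas=[[[0,0,0],[0,0,0]],[[0,0,0],[0,0,0]],[[0,0,0],[0,0,0]],[[0,0,0],[0,0,0]],[[0,0,0],[0,0,0]],[[0,0,0],[0,0,0]]], grip=1, grip_force=30)

```text
time_s: 22.9
ee_pos: [514.1, -1.6, 309.5]
ee_rot: [-180.0, -0.0, 85.3]
force: [-2.6, 0.5, 2.6]
gripper_width: 30.6
gripper_force: 30.0
```

Emit:
send_rows(deltas=[[[0.027,0,0.021],[0,0,0]],[[0,0,0],[0,0,0]],[[0.025,0,0.023],[0,0,0]],[[0,0,0],[0,0,0]],[[0.022,0,0.026],[0,0,0]],[[0,0,0],[0,0,0]],[[0,0,0],[0,0,0]]])

```text
time_s: 23.6
ee_pos: [517.4, 35.1, 274.6]
ee_rot: [-180.0, -0.0, 85.3]
force: [-4.9, 1.6, 4.9]
gripper_width: 30.6
gripper_force: 30.0
```

Emit:
send_rows(deltas=[[[0.019,0,0.028],[0,0,0]],[[0,0,0],[0,0,0]],[[0.017,0,0.03],[0,0,0]],[[0,0,0],[0,0,0]],[[0.014,0,0.031],[0,0,0]],[[0,0,0],[0,0,0]],[[0,0,0],[0,0,0]],[[0,0,0],[0,0,0]]])

```text
time_s: 24.4
ee_pos: [519.6, 59.6, 230.8]
ee_rot: [-180.0, 0.0, 85.3]
force: [-4.9, 2.3, 5.7]
gripper_width: 30.1
gripper_force: 30.0
```

Emit:
send_rows(deltas=[[[0.01,0,0.032],[0,0,0]],[[0,0,0],[0,0,0]],[[0.007,0,0.033],[0,0,0]],[[0,0,0],[0,0,0]],[[0,0,0],[0,0,0]],[[0,0,0],[0,0,0]],[[0,0,0],[0,0,0]]])

```text
time_s: 25.1
ee_pos: [520.3, 68.3, 198.6]
ee_rot: [-180.0, -0.0, 85.3]
force: [-6.0, 3.8, 6.2]
gripper_width: 30.6
gripper_force: 30.0
```

Emit:
send_rows(deltas=[[[0.003,0,0.02],[0,0,0]],[[0,0,0],[0,0,0]],[[0.001,0,0.014],[0,0,0]],[[0,0,0],[0,0,0]],[[0,0,0],[0,0,0]],[[0,0,0],[0,0,0]],[[0,0,0],[0,0,0]]])

```text
time_s: 25.8
ee_pos: [520.6, 70.3, 181.8]
ee_rot: [180.0, -0.0, 85.3]
force: [-5.2, 4.1, 8.1]
gripper_width: 30.5
gripper_force: 30.0
```

Emit:
send_rows(deltas=[[[0,0,0.006],[0,0,0]],[[0,0,0.006],[0,0,0]],[[0,0,0],[0,0,0]],[[0,0,0],[0,0,0]],[[0,0,0],[0,0,0]],[[0,0,0],[0,0,0]],[[0,0,0],[0,0,0]]])

```text
time_s: 26.5
ee_pos: [520.6, 70.6, 175.9]
ee_rot: [180.0, -0.1, 85.3]
force: [-5.3, 5.0, 9.3]
gripper_width: 30.5
gripper_force: 30.0
```

Emit:
send_rows(deltas=[[[0,0,0],[0,0,0]],[[0,0,0],[0,0,0]],[[0,0,0],[0,0,0]],[[0,0,0],[0,0,0]],[[0,0,0],[0,0,0]],[[0,0,0],[0,0,0]]])

```text
time_s: 27.1
ee_pos: [520.6, 70.6, 175.9]
ee_rot: [180.0, -0.1, 85.3]
force: [-5.9, 4.0, 8.9]
gripper_width: 30.6
gripper_force: 30.0
```

```bash
python3 -c "
from workcell import *
print(job_done())"
```

```text
the job is handed in; nothing more can be done
None
```

The job is handed in, with no verdict returned: the base is in the nest, the slide is home against its stop, and the gripper is holding the lever down at about 0.926 rad with about 9 N at the ball. The 8 mm foot travel is inferred from the lever angle and force, so it could be off by about 0.5 mm.

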